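# Close and latch the hatch of a sample enclosure on an optics bench

## Task

Close the sample enclosure: take its hatch by the yellow bar, swing it up over the vertical and lower it gently until it lies on the rest inside, feeling for it: neither drop it nor force it down. Then swing the wire bail over behind the keeper on the hatch and press the red lever down past centre until it stays home, so that the hatch is latched, and let go. Leave the lens, the mirror mount and the screwdriver where they are.

Things in the scene. Friction and masses are not known exactly. Their poses are not given: they have to be found in the camera images.
- enclosure: Grey open-topped box 196 x 112 x 60 mm fixed to the dark bench, with an aluminium latch pedestal 56 x 85 mm, 54 mm high, against one long side. Origin on the bench, 80 mm from the hinge line. Its x axis runs along the hinge line, y from the hinge towards the latch, z up. In these axes the hatch is hinged along y = -80 mm, z = 74 mm; box walls span y -80 to +32 mm, x -98 to +98; the pedestal spans y +35 to +120, x +22 to +78.
- hinge (a point): Mid-point of the hatch's hinge line, 74 mm above the bench (axes as the enclosure).
- handle (a point): Centre of the yellow round bar, 10 mm thick, that is the hatch's handle. It is parallel to the hinge (62 mm free length between its two arms), 165 mm from the hinge line and 45 mm beyond the edge of the hatch's plate; offset -50 mm along the enclosure's x. It stands free on both sides and being round it can turn between the fingers while the hatch swings. Axes as the hatch: y from the hinge to the bar, z out of the hatch's top face.
- hatch (a joint): Angle of the hatch, rad: 0 = level, grows as it opens; 1.57 = upright; at 2.1 it leans back on its open stop, where it starts. Grey plate 204 x 110 x 8 mm with amber window, about 0.45 kg (0.3 to 0.6); it is free to fall either way. It comes to lie on the rest inside the box; as the height of the rest differs each time, it may read anywhere from -0.10 to +0.10 when shut, to be found by touch.
- rest: Small aluminium block in the box that carries the rest, a black rubber-topped pin 14 mm across, 95 mm from the hinge line. The origin is at the foot of the block; the pin is screwed up or down differently each time, its top 57 to 75 mm above this origin, a height that is not measured. It is made for light contact only: neither drop the hatch on it nor press the hatch hard against it (60 N on the pin is too much).
- keeper (a point): Nook where the bail's cross bar must lie: 5 mm above the hatch's top face, on the hinge side of the steel keeper, a post 14 mm wide, 6 mm thick and about 18 mm high that leans towards the hinge; 93.5 mm from the hinge line, offset +50 mm along the enclosure's x. Axes as the hatch.
- lever_pivot (a point): Pivot of the red lever on the pedestal, 84 mm above the bench, 165 mm from the hinge line, offset +50 mm along the enclosure's x. Axes as the enclosure.
- lever_tip (a point): Point on the red lever 70 mm from its pivot (lever 22 mm wide, 5 mm thick, 74 mm long). Its y axis runs along the lever, away from the pivot.
- lever (a joint): Angle of the lever, rad: 0 = fully open, leaning 20 degrees past upright towards the hatch (110 degrees from the enclosure's +y direction); it grows as the lever is swung away from the hatch and down; 2.18 = home, 15 degrees below level, pointing away from the hatch. It stays where it is left (light friction) and starts between 0 and 0.15. With the bail hooked it takes some 5 to 10 N at 55 mm from the pivot to push through centre (about 1.9), after which it is held home.
- bail_bar (a point): Middle of the cross bar (6 mm thick) of the wire bail, a U-shaped steel loop 34 mm wide that straddles the lever: it is hinged on the lever 20 mm from the lever's pivot, and the bar is 85 mm from that hinge; it can stretch some 10 mm against a spring.
- bail (a joint): Angle of the bail against the lever, rad: 0 = laid back, leaning away from the hatch, where it starts (with the lever open the bail then stands 65 degrees above the enclosure's +y direction, its bar about 180 mm above the bench); grows as it is swung up and over towards the hatch. Once past upright it falls by itself; with the lever open and the hatch shut it then lies over the keeper with slack (about 2.1), and pressing the lever draws it tight.
- objective_mid (a point): Bystander: steel microscope lens with a red and a black band, standing upright, 32 mm across, 46 mm high, loose on the bench; point at its centre.
- mirror_mount_mid (a point): Bystander: small black mirror mount 36 mm wide, 42 mm high, loose; point at its centre.
- driver: Bystander: screwdriver with orange handle, 150 mm, lying loose on the bench.

How it is judged:
By the outcome, as a careful person would: the job done as asked, in the order asked, and still so for the second after the job is handed in, with the robot touching nothing.
It also fails if it takes over 69 s, if anything falls off the work surface, if the arm or the gripper's body presses on something with over 40 N, if the wrist force passes 120 N, or if a joint passes its speed limit or range.

## Robot

A 6-joint arm with a two-finger parallel gripper is mounted at the origin on the work surface. World frame = base frame: x ahead of the robot, y to its left, z up, the work surface at z = 0. Lengths are in m, angles in rad, forces in N, time in s.
With the tool pointing down it reaches from about 0.425 to 0.95 m from the base axis. Payload 3.5 kg.
Tool frame: the origin (TCP) lies midway between the tips of the shut fingers; the grasp point (between the pads) lies 19 mm behind it; z points along the fingers, x is the direction in which the jaws open and shut, and the axes are right-handed (so a half turn about z gives the same grasp; the last joint's range is limited). The gripper opens to 85 mm and grips with 20 to 120 N. Pads are 22 mm wide; open, the fingers measure 114 mm over their backs; the gripper's body (76 mm by 85 mm) begins 54 mm behind the grasp point. The pads swing forward as they close: fully open they stand 13 mm farther back than shut.
Start: joints at [-1.445, 0.286, 1.577, -0, 1.279, -0.15], TCP at [0.184, -0.649, 0.231] pointing down, gripper open.
Joint ranges: [-2.77, 2.77], [-0.9, 2.22], [0.21, 2.48], [-1.53, 4.67], [0.24, 2.81], [-2.84, 2.84]. Speed limits (rad/s): [2.79, 2.79, 3.14, 3.14, 3.14, 3.14].

## Interface

Orientations are given as a rotation vector (axis times angle).
In Python, from plant import env, eyes gives the robot as it stands.
- The arm moves only by the tool drive_tool, never from a script. Its argument "targets" is a list that holds one entry, the list of rows, each a list of 6 numbers: the shift along the tool's x, y, z as a fraction of full scale, then the turn, a rotation vector about the tool's x, y, z as a fraction of full scale. A call has 1 to 8 rows; each row is the pose to reach, as a shift and turn from the pose commanded when the call began, along the tool's axes at that moment, turning the shorter way round; what a row does not reach only later rows make up. Full scale, the value 1, is 1 m for a shift and pi rad for a turn. A row lasts 1/8 s, in which the tool goes at most 62.5 mm and 10.7 degrees, less where a joint would pass 70% of its speed; a pose out of reach is approached as far as the arm can. A call with a number of a shift or a turn outside -1 to 1 is refused whole. A call with a gripper value outside its range is refused whole. "grip" is the opening, from -1 (shut) to 1 (fully open), set as the call begins (left out, the last holds). The fingers move at their own pace and stop on an object; the grip force is fixed at half the most. Time passes only in rows, so rows that repeat a pose let the fingers close. It gives the time, the measured TCP pose, the force and the opening at its end, in the units of the state.
- env.observe(): the state, without advancing time (a new reading comes with each control period).
- eyes.read_camera(name): name is "side" or "top" or "wrist"; returns a dict with "image" (480x640x3 uint8, red, green, blue), "mtx" (3x3 intrinsics, pixels), "R" (3x3) and "t" (3): a world point X has camera coordinates R X + t. Camera axes: x right, y down, z forward; pixel columns grow to the right and rows downward; lengths in m; the calibration is good to about 2 mm. A picture is of the moment at which its call begins. There is no depth.
- env.job_done(): hands the job in, once; it reports no verdict.
Trained networks look in a picture, given as the dict that the camera call returned (one of the last four; its "shot" number tells which), for a name from the list of things; names that differ only in an ending like _2 or _b are one class to them, and where a whole thing is asked for, a point or a joint stands for the part that bears it (a point fixed in the world has none). Each returns a list of dicts, best first, with "score" (0 to 1); they miss things now and then, are a little off and sometimes report something else, mostly with a low value. They report only what shows in the picture. A call takes as long as a camera call.
- eyes.boxes_of(name, picture): "bbox" ([left, top, width, height] in pixels, round what is visible of it).
- eyes.silhouettes(name, picture): "region" (480x640 bool, what is visible of it) and "bbox" ([left, top, width, height] in pixels, round what is visible of it).
The state is a dict: "time_s": time; "q": joint angles; "dq": joint speeds; "joint_efforts": joint torques, N m; "position": TCP position; "ee_rot": TCP orientation; "wrist_force": force on the tool from outside, world axes, zero at the start; "torque": the same for the moment, N m; "grip_width": opening from 0.0 (shut) to 1.0 (fully open).
Only numpy, scipy, OpenCV 4.12 (cv2) and the standard library are available. Lean on these libraries where they do the work, as an engineer would, in place of code of your own. Each camera call takes 0.05 s, during which the arm holds its last target.

## Working session

There is one attempt and no reset: what is moved stays moved. The work goes in short steps, Python scripts to look and compute and a tool call to move; the robot and the scene stay as the last step left them, time stands still between calls to the robot, and variables do not carry over. Pictures are saved under pics/ and viewed, and the job is handed in when it is done.

Besides the shell and the picture viewer there is one more tool, called as a command line: name --argument value ..., lists and objects as JSON in quotes. drive_tool: Moves the arm, as the interface text tells. Shift numbers are shares of 1 m and turn numbers shares of pi rad, none past 1 either way. Its arguments: {"type":"object","properties":{"targets":{"type":"array"},"grip":{"type":"number"}},"required":["targets"]}

```bash
ls; mkdir -p pics
cat > look.py <<'E'
import cv2,sys
from plant import env,eyes
def shot(n,fn):
    p=eyes.read_camera(n); cv2.imwrite('pics/'+fn+'.png',cv2.cvtColor(p['image'],cv2.COLOR_RGB2BGR)); return p
E
python3 - <<'E'
from look import *
import numpy as np
np.set_printoptions(precision=4,suppress=True)
print(env.observe())
for n in ['side','top','wrist']:
    p=shot(n,n+'0'); print(n,p['mtx'].tolist(),p['R'].round(4).tolist(),p['t'].round(4).tolist())
    for k in ['enclosure','handle','rest','keeper','lever_tip','bail_bar','lever_pivot','objective_mid','mirror_mount_mid','driver']:
        try: print(k,[(np.round(b['bbox']).tolist(),round(b['score'],2)) for b in eyes.boxes_of(k,p)[:2]])
        except Exception as e: print(k,e)
E
```

```text
pics
{'time_s': 0.0, 'q': array([-1.445 ,  0.2872,  1.5782,  0.    ,  1.2786, -0.15  ]), 'dq': array([-0.0018, -0.0015, -0.0002, -0.0008, -0.0013, -0.0012]), 'joint_efforts': array([ -0.0005, -40.5982, -29.2625,  -0.0002,   0.0058,   0.    ]), 'position': array([ 0.1838, -0.6488,  0.2299]), 'ee_rot': array([-2.5043,  1.894 ,  0.0026]), 'wrist_force': array([-0.4406, -0.6233, -0.238 ]), 'torque': array([-0.0341,  0.0002, -0.0729]), 'grip_width': 0.9979081319934958}
side [[583.638798029766, 0.0, 317.3854780889297], [0.0, 583.638798029766, 244.76501895588402], [0.0, 0.0, 1.0]] [[0.7899, -0.6129, -0.02], [-0.3365, -0.406, -0.8497], [0.5127, 0.6779, -0.5269]] [-0.4972, 0.3382, 0.475]
enclosure []
handle [([195.0, 296.0, 214.0, 133.0], 0.77)]
rest [([247.0, 334.0, 17.0, 14.0], 0.46)]
keeper [([194.0, 296.0, 216.0, 130.0], 0.87)]
lever_tip [([238.0, 208.0, 44.0, 81.0], 0.75), ([193.0, 291.0, 218.0, 137.0], 0.22)]
bail_bar [([238.0, 209.0, 44.0, 68.0], 0.79)]
lever_pivot [([175.0, 206.0, 241.0, 265.0], 0.55)]
objective_mid [([334.0, 441.0, 30.0, 39.0], 0.71)]
mirror_mount_mid [([383.0, 347.0
[... 525 characters left out ...]
.0, 164.0], 0.93)]
lever_tip [([251.0, 250.0, 46.0, 42.0], 0.83)]
bail_bar [([249.0, 252.0, 43.0, 36.0], 0.84)]
lever_pivot [([246.0, 249.0, 237.0, 174.0], 0.82)]
objective_mid [([298.0, 172.0, 38.0, 84.0], 0.61), ([381.0, 230.0, 26.0, 18.0], 0.49)]
mirror_mount_mid [([380.0, 230.0, 29.0, 13.0], 0.92)]
driver [([300.0, 173.0, 37.0, 85.0], 0.76)]
wrist [[414.2189668076501, 0.0, 315.4693020510811], [0.0, 414.2189668076501, 239.0016074523882], [0.0, 0.0, 1.0]] [[0.2726, -0.9621, -0.001], [-0.9234, -0.2619, 0.2807], [-0.2703, -0.0756, -0.9598]] [-0.676, -0.0366, 0.3796]
enclosure []
handle []
rest []
keeper []
lever_tip []
bail_bar []
lever_pivot []
objective_mid []
mirror_mount_mid []
driver []
```

View pics/side0.png

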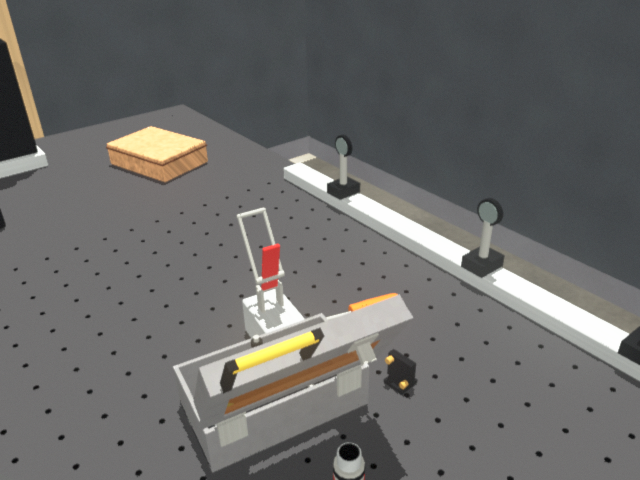

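View pics/top0.png

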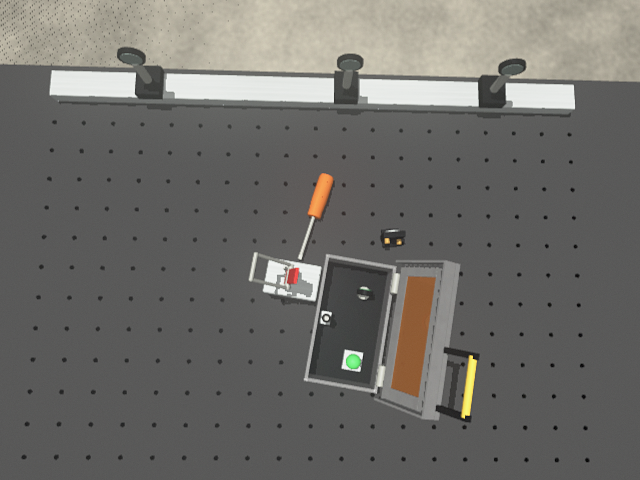

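The hatch leans open to the right (−y side), and the yellow bar is at top (470,388). The latch pedestal is at (292,280), with the screwdriver and mirror mount above it. I'll zoom in to fit the enclosure pose.

Run:
```python
import cv2
a=cv2.imread('pics/top0.png')[230:430,240:490]; cv2.imwrite('pics/top0z.png',cv2.resize(a,None,fx=3,fy=3,interpolation=cv2.INTER_CUBIC))
a=cv2.imread('pics/side0.png')[200:480,170:420]; cv2.imwrite('pics/side0z.png',cv2.resize(a,None,fx=2.1,fy=2.1,interpolation=cv2.INTER_CUBIC))
```

```text
(no output)
```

View pics/top0z.png

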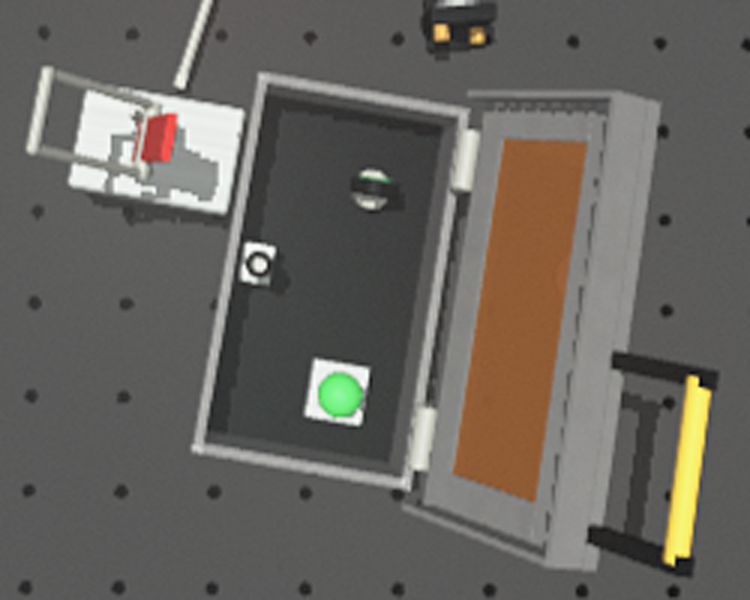

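View pics/side0z.png

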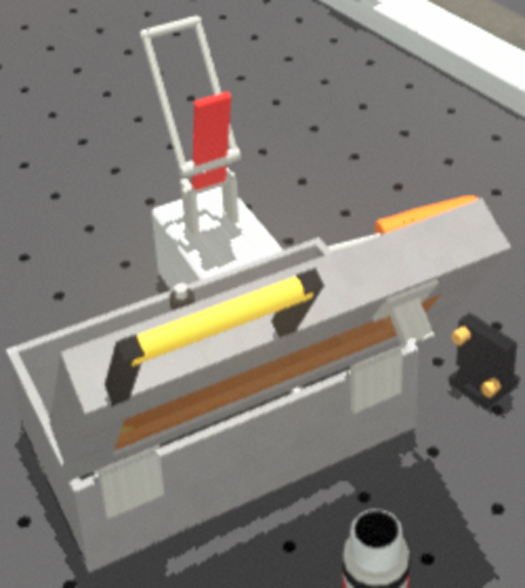

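```bash
cat > fit.py <<'E'
from look import *
import numpy as np
from scipy.optimize import least_squares
np.set_printoptions(precision=4,suppress=True)
P={n:eyes.read_camera(n) for n in ['top','side']}
def proj(n,X):
    p=P[n]; c=p['R']@X+p['t']; c=p['mtx']@c; return c[:2]/c[2]
rim=[((327.3,254.3),(98,32,60)),((396.7,265),(98,-80,60)),((305,380.7),(-98,32,60)),((376,393),(-98,-80,60)),
((268.3,259.3),(78,120,54)),((321,265.7),(78,35,54)),((263.3,291.7),(22,120,54)),((315,301.3),(22,35,54))]
sd=[((173.8,366.7),(-98,32,60)),((323.3,315.2),(98,32,60)),((205.7,431),(-98,-80,60)),((213.8,471.4),(-98,-80,0))]
def W(x,p):
    c,s=np.cos(x[2]),np.sin(x[2]); p=np.array(p)/1000.; return np.array([x[0]+c*p[0]-s*p[1],x[1]+s*p[0]+c*p[1],p[2]])
def hd(th,xx): return (xx,-80+165*np.cos(th),74+165*np.sin(th))
def res(x,sep=False):
    r=[]
    for u,p in rim: r.append(proj('top',W(x,p))-u)
    for u,p in sd: r.append(proj('side',W(x,p))-u)
    r.append(proj('top',W(x,hd(x[3],-19)))-(473.3,356.5)); r.append(proj('top',W(x,hd(x[3],-81)))-(466,417))
    r=np.array(r); return r if sep else r.ravel()
s=least_squares(res,[0.5,-0.1,0,2.1],loss='soft_l1'); print(s.x); print(res(s.x,True))
E
python3 fit.py
```

```text
[ 0.5209 -0.0366 -0.1567  2.1111]
[[-0.9343 -0.8714]
 [-0.0836  0.6432]
 [-0.4136 -0.6462]
 [ 1.3821 -0.4253]
 [ 0.7299 -2.5723]
 [ 1.2226  0.2662]
 [-0.8885  0.2138]
 [ 1.1397 -0.0826]
 [-0.7039 -1.2651]
 [-1.2978 -3.509 ]
 [ 0.4835  2.2553]
 [-0.7967  0.3545]
 [-0.4266  3.0895]
 [ 0.3272 -5.7028]]
```

drive_tool --targets '[[[-0.03, -0.03, -0.05, 0, 0, 0], [-0.36, -0.37, -0.08, 0, 0, 0.137], [-0.36, -0.37, -0.08, 0, 0, 0.137], [-0.36, -0.37, -0.08, 0, 0, 0.137], [-0.36, -0.37, -0.08, 0, 0, 0.137], [-0.36, -0.37, -0.08, 0, 0, 0.137], [-0.36, -0.37, -0.08, 0, 0, 0.137], [-0.36, -0.37, -0.08, 0, 0, 0.137]]]' --grip 1

```text
time_s: 2.75
position: [0.4228, -0.2345, 0.3092]
ee_rot: [-2.043, 2.386, -0.002]
wrist_force: [0.7, 0.1, -0.3]
grip_width: 0.995
```

```bash
cat > h.py <<'E'
from look import *
import numpy as np
from scipy.spatial.transform import Rotation as Ro
np.set_printoptions(precision=4,suppress=True)
X=[0.5209,-0.0366,-0.1567]
c,s=np.cos(X[2]),np.sin(X[2])
E=np.array([[c,-s,0],[s,c,0],[0,0,1]]); O=np.array([X[0],X[1],0])
def w(p): return O+E@(np.array(p)/1000)
def enc(p): return E.T@(np.array(p)-O)*1000
Rt=Ro.from_matrix(E@np.diag([1,1,1.])@np.array([[0,-1,0],[-1,0,0],[0,0,-1.]]))
def st(o=None):
    o=o or env.observe(); R=Ro.from_rotvec(o['ee_rot'])
    print('t',o['time_s'],'enc',enc(o['position']),'F enc',E.T@o['wrist_force'],'rotto',(R.inv()*Rt).as_rotvec()/np.pi,'g',o['grip_width'],'q',o['q'])
    return o
def to(p):
    o=env.observe(); R=Ro.from_rotvec(o['ee_rot']); print('shift',R.inv().apply(w(p)-o['position']))
E
python3 - <<'E'
from h import *
st(); to((-50,-165,290)); shot('wrist','w1')
E
```

```text
t 2.75 enc [ -65.9988 -210.7923  309.1983] F enc [ 0.6599  0.1824 -0.3026] rotto [-0.0004 -0.0002  0.0005] g 0.9952892480572116 q [-0.7167 -0.2012  1.9397  0.0001  1.4017  1.0091]
shift [-0.0458 -0.0161  0.0192]
```

View pics/w1.png

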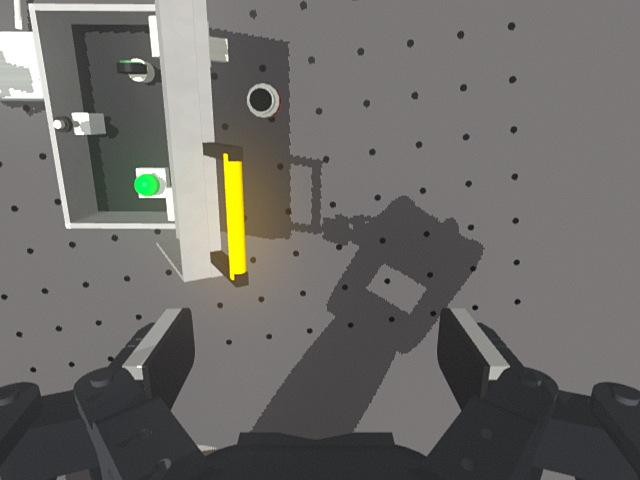

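The wrist view shows the yellow bar from (233,155) to (238,278), with the jaws parallel to it.

drive_tool --targets '[[[-0.046, -0.016, 0.019, 0, 0, 0], [-0.046, -0.016, 0.019, 0, 0, 0], [-0.046, -0.016, 0.019, 0, 0, 0]]]'

```text
time_s: 3.18
position: [0.4449, -0.1937, 0.2899]
ee_rot: [2.044, -2.386, 0.001]
wrist_force: [-0.6, 0.4, 0.4]
grip_width: 0.999
```

Run:
```python
from h import *
st(); p=shot('wrist','w2')
for xx in (-81,-50,-19):
    c_=p['mtx']@(p['R']@w((xx,-80+165*np.cos(2.11),74+165*np.sin(2.11)))+p['t']); print(c_[:2]/c_[2])
```

```text
t 3.175 enc [ -50.5078 -167.0502  289.8898] F enc [-0.6982  0.3093  0.3749] rotto [-0.     -0.0002  0.0008] g 0.998745332086204 q [-0.6198 -0.1856  1.961  -0.0005  1.3658  1.1052]
[309.556  304.5904]
[309.4907 253.1077]
[309.4202 197.5394]
```

View pics/w2.png

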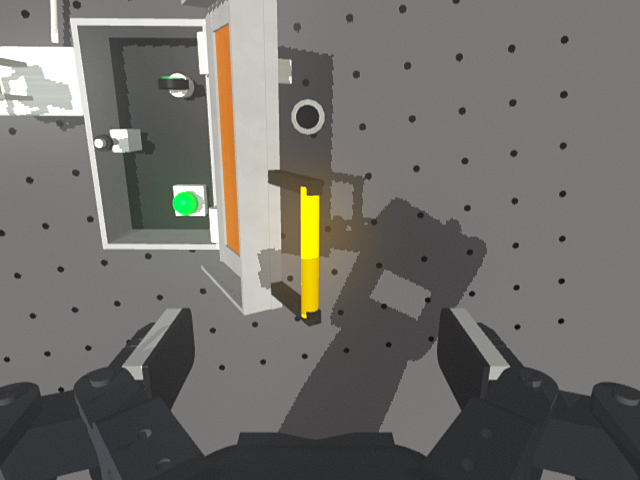

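Predicted bar centre (309,253), seen at (310,251), so the model holds. Descending and gripping.

drive_tool --targets '[[[-0.002, 0, 0.03, 0, 0, 0], [-0.002, 0, 0.06, 0, 0, 0], [-0.002, 0, 0.085, 0, 0, 0], [-0.002, 0, 0.093, 0, 0, 0], [-0.002, 0, 0.093, 0, 0, 0]]]'

```text
time_s: 3.85
position: [0.4452, -0.1922, 0.197]
ee_rot: [2.042, -2.388, 0.0]
wrist_force: [-0.0, -0.4, 0.2]
grip_width: 1.003
```

drive_tool --targets '[[[0, 0, 0, 0, 0, 0], [0, 0, 0, 0, 0, 0], [0, 0, 0, 0, 0, 0], [0, 0, 0, 0, 0, 0], [0, 0, 0, 0, 0, 0], [0, 0, 0, 0, 0, 0]]]' --grip -1

```text
time_s: 4.6
position: [0.4456, -0.1906, 0.197]
ee_rot: [-2.042, 2.385, 0.002]
wrist_force: [0.7, 5.0, 3.1]
grip_width: 0.095
```

Run:
```python
from h import *
st(); shot('side','s3')
```

```text
t 4.6 enc [ -50.3648 -163.9106  197.0361] F enc [-0.1032  5.0117  3.0679] rotto [-0.0001  0.0006  0.0006] g 0.09471796206249493 q [-0.6149 -0.1101  2.0663  0.0018  1.186   1.1099]
```

View pics/s3.png

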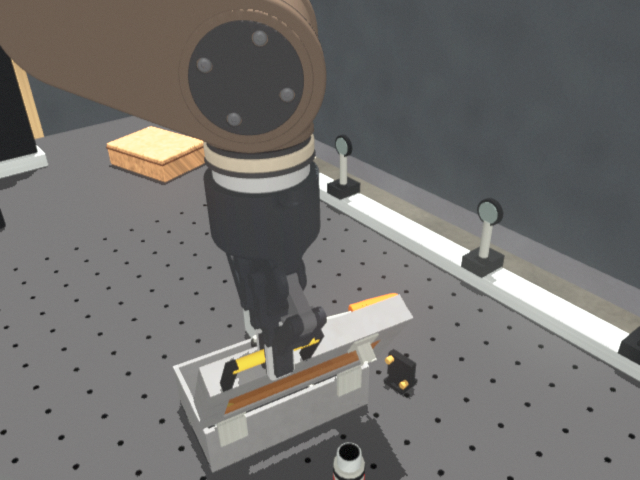

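Run:
```python
import numpy as np
f=lambda t:np.array([165*np.cos(t),165*np.sin(t)])
t=2.1
for n,d in [(8,.06),(8,.06),(8,.06),(8,.04),(4,.03)]:
    a=f(t)
    print(t,[[float(round(-v,1)) for v in f(t-d*(i+1))-a] for i in range(n)]); t-=n*d
print(t)
```

```text
2.1 [[-8.7, -4.7], [-17.6, -8.9], [-26.8, -12.6], [-36.2, -15.7], [-45.8, -18.3], [-55.5, -20.2], [-65.3, -21.6], [-75.2, -22.4]]
1.62 [[-9.9, -0.2], [-19.8, 0.2], [-29.6, 1.2], [-39.4, 2.8], [-49.1, 5.0], [-58.6, 7.7], [-67.9, 11.0], [-77.0, 14.9]]
1.1400000000000001 [[-8.9, 4.4], [-17.5, 9.3], [-25.7, 14.8], [-33.7, 20.7], [-41.2, 27.1], [-48.4, 33.9], [-55.1, 41.1], [-61.4, 48.8]]
0.6600000000000001 [[-3.9, 5.3], [-7.7, 10.7], [-11.2, 16.3], [-14.5, 22.1], [-17.5, 27.9], [-20.3, 33.9], [-22.9, 40.0], [-25.2, 46.1]]
0.34000000000000014 [[-1.6, 4.7], [-3.0, 9.4], [-4.3, 14.2], [-5.5, 19.0]]
0.22000000000000014
```

drive_tool --targets '[[[-0.0087, 0, -0.0047, 0, 0, 0], [-0.0176, 0, -0.0089, 0, 0, 0], [-0.0268, 0, -0.0126, 0, 0, 0], [-0.0362, 0, -0.0157, 0, 0, 0], [-0.0458, 0, -0.0183, 0, 0, 0], [-0.0555, 0, -0.0202, 0, 0, 0], [-0.0653, 0, -0.0216, 0, 0, 0], [-0.0752, 0, -0.0224, 0, 0, 0]]]'

```text
time_s: 5.65
position: [0.4576, -0.1169, 0.2213]
ee_rot: [-2.043, 2.386, -0.004]
wrist_force: [-1.5, -0.6, 7.2]
grip_width: 0.091
```

Run:
```python
from h import *
st()
```

```text
t 5.65 enc [-50.0058 -89.2081 221.2701] F enc [-1.3847 -0.873   7.1985] rotto [-0.0007 -0.0004  0.0007] g 0.09093028591254422 q [-0.4651 -0.1668  2.0706 -0.0007  1.2352  1.2603]
```

drive_tool --targets '[[[-0.0099, 0, -0.0012, 0, 0, 0], [-0.0198, 0, -0.001, 0, 0, 0], [-0.0296, 0, 0.0, 0, 0, 0], [-0.0394, 0, 0.0016, 0, 0, 0], [-0.0491, 0, 0.0038, 0, 0, 0], [-0.0586, 0, 0.0065, 0, 0, 0], [-0.0679, 0, 0.0098, 0, 0, 0], [-0.077, 0, 0.0137, 0, 0, 0]]]'

```text
time_s: 6.65
position: [0.47, -0.0402, 0.2062]
ee_rot: [-2.042, 2.384, -0.004]
wrist_force: [4.6, -1.6, -0.2]
grip_width: 0.092
```

Run:
```python
from h import *
st()
```

```text
t 6.65 enc [-49.7405 -11.525  206.1822] F enc [ 4.811  -0.87   -0.1519] rotto [-0.0011  0.0002  0.0007] g 0.09203126374870542 q [-0.3015 -0.1541  2.0879  0.001   1.2044  1.4235]
```

Forces are small, so I'll continue.

drive_tool --targets '[[[-0.0089, 0, 0.0044, 0, 0, 0], [-0.0175, 0, 0.0093, 0, 0, 0], [-0.0257, 0, 0.0148, 0, 0, 0], [-0.0337, 0, 0.0207, 0, 0, 0], [-0.0412, 0, 0.0271, 0, 0, 0], [-0.0484, 0, 0.0339, 0, 0, 0], [-0.0551, 0, 0.0411, 0, 0, 0], [-0.0614, 0, 0.0488, 0, 0, 0]]]'

```text
time_s: 7.65
position: [0.4797, 0.0205, 0.1564]
ee_rot: [-2.04, 2.384, -0.004]
wrist_force: [7.2, -0.1, 2.5]
grip_width: 0.088
```

drive_tool --targets '[[[-0.0039, 0, 0.0053, 0, 0, 0], [-0.0077, 0, 0.0107, 0, 0, 0], [-0.0112, 0, 0.0163, 0, 0, 0], [-0.0145, 0, 0.0221, 0, 0, 0], [-0.0175, 0, 0.0279, 0, 0, 0], [-0.0203, 0, 0.0339, 0, 0, 0], [-0.0229, 0, 0.04, 0, 0, 0], [-0.0252, 0, 0.0461, 0, 0, 0]]]'

```text
time_s: 8.65
position: [0.4838, 0.0456, 0.1104]
ee_rot: [-2.038, 2.384, -0.003]
wrist_force: [7.9, 1.7, 1.1]
grip_width: 0.09
```

Run:
```python
from h import *
st(); shot('side','s4')
```

```text
t 8.65 enc [-49.4621  75.4429 110.4063] F enc [7.5306 2.8862 1.1328] rotto [-0.0015  0.0009  0.0003] g 0.09049262782218327 q [-0.1164  0.0029  2.1322  0.0031  1.0015  1.6085]
```

View pics/s4.png

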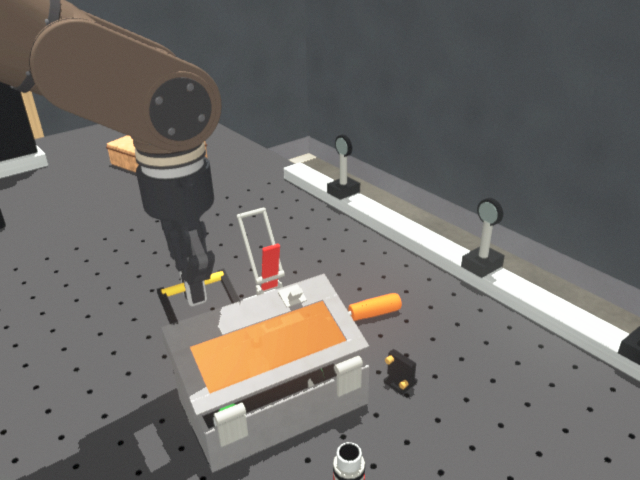

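drive_tool --targets '[[[-0.0016, -0.0005, 0.0047, 0, 0, 0], [-0.003, -0.001, 0.0094, 0, 0, 0], [-0.0043, -0.0015, 0.0142, 0, 0, 0], [-0.0055, -0.002, 0.019, 0, 0, 0], [-0.006, -0.002, 0.0225, 0, 0, 0], [-0.007, -0.002, 0.026, 0, 0, 0], [-0.0075, -0.002, 0.029, 0, 0, 0], [-0.008, -0.002, 0.032, 0, 0, 0]]]'

```text
time_s: 9.7
position: [0.4852, 0.0541, 0.0776]
ee_rot: [-2.04, 2.386, 0.004]
wrist_force: [5.1, 5.3, 0.4]
grip_width: 0.087
```

Run:
```python
from h import *
st()
```

```text
t 9.7 enc [-49.4226  84.0187  77.6387] F enc [4.1683 5.9903 0.3506] rotto [0.0001 0.0012 0.0002] g 0.08743507200844133 q [-0.0991  0.0637  2.1405  0.0047  0.9374  1.6248]
```

drive_tool --targets '[[[-0.0005, -0.0005, 0.0015, 0, 0, 0], [-0.001, -0.0005, 0.003, 0, 0, 0], [-0.001, -0.0005, 0.004, 0, 0, 0], [-0.0015, -0.0005, 0.005, 0, 0, 0]]]'

```text
time_s: 10.2
position: [0.4853, 0.0548, 0.0725]
ee_rot: [-2.043, 2.387, 0.004]
wrist_force: [4.0, 2.7, 0.6]
grip_width: 0.088
```

drive_tool --targets '[[[0, 0, 0.001, 0, 0, 0], [0, 0, 0.002, 0, 0, 0], [0, 0, 0.003, 0, 0, 0]]]'

```text
time_s: 10.58
position: [0.4853, 0.0551, 0.0698]
ee_rot: [-2.042, 2.387, 0.005]
wrist_force: [2.9, 5.7, 1.3]
grip_width: 0.093
```

drive_tool --targets '[[[0, 0, 0.001, 0, 0, 0], [0, 0, 0.002, 0, 0, 0], [0, 0, 0.003, 0, 0, 0]]]'

```text
time_s: 10.95
position: [0.4854, 0.0554, 0.0669]
ee_rot: [-2.041, 2.386, 0.005]
wrist_force: [3.1, 6.3, 2.3]
grip_width: 0.091
```

drive_tool --targets '[[[-0.001, 0, 0.001, 0, 0, 0], [-0.001, 0, 0.002, 0, 0, 0]]]'

```text
time_s: 11.2
position: [0.4854, 0.0556, 0.0649]
ee_rot: [2.043, -2.386, -0.004]
wrist_force: [2.8, 5.3, 1.5]
grip_width: 0.088
```

drive_tool --targets '[[[-0.0005, 0, 0.001, 0, 0, 0], [-0.0005, 0, 0.002, 0, 0, 0]]]'

```text
time_s: 11.45
position: [0.4855, 0.0557, 0.0629]
ee_rot: [2.042, -2.386, -0.003]
wrist_force: [1.2, 5.0, 1.7]
grip_width: 0.092
```

Run:
```python
from h import *
st()
```

```text
t 11.45 enc [-49.3834  85.6355  62.9415] F enc [0.4403 5.1392 1.7203] rotto [0.0007 0.0003 0.0006] g 0.0922491135255532 q [-0.0943  0.0917  2.1434  0.0013  0.9085  1.6306]
```

drive_tool --targets '[[[-0.001, 0, 0.001, 0, 0, 0], [-0.001, 0, 0.002, 0, 0, 0]]]'

```text
time_s: 11.7
position: [0.4855, 0.0558, 0.0609]
ee_rot: [2.042, -2.384, -0.002]
wrist_force: [-1.6, 1.5, 2.2]
grip_width: 0.09
```

drive_tool --targets '[[[0, 0, 0.001, 0, 0, 0], [0, 0, 0.002, 0, 0, 0]]]'

```text
time_s: 11.95
position: [0.4856, 0.0559, 0.059]
ee_rot: [2.042, -2.385, -0.002]
wrist_force: [-2.1, 1.5, 1.6]
grip_width: 0.09
```

drive_tool --targets '[[[0, 0, 0.001, 0, 0, 0], [0, 0, 0.002, 0, 0, 0]]]'

```text
time_s: 12.2
position: [0.4857, 0.0562, 0.0566]
ee_rot: [2.042, -2.386, -0.003]
wrist_force: [-0.7, 1.1, -1.9]
grip_width: 0.093
```

drive_tool --targets '[[[0, 0, 0.001, 0, 0, 0], [0, 0, 0.002, 0, 0, 0]]]'

```text
time_s: 12.45
position: [0.4857, 0.0562, 0.0549]
ee_rot: [2.042, -2.386, -0.003]
wrist_force: [-2.8, 2.7, -1.9]
grip_width: 0.087
```

drive_tool --targets '[[[0, 0, 0.001, 0, 0, 0], [0, 0, 0.002, 0, 0, 0]]]'

```text
time_s: 12.7
position: [0.4857, 0.0562, 0.053]
ee_rot: [2.042, -2.385, -0.002]
wrist_force: [-4.1, 1.6, -1.7]
grip_width: 0.094
```

drive_tool --targets '[[[0, 0, 0.001, 0, 0, 0], [0, 0, 0.002, 0, 0, 0]]]'

```text
time_s: 12.95
position: [0.4857, 0.0562, 0.0511]
ee_rot: [2.043, -2.385, -0.002]
wrist_force: [-4.2, 2.6, -0.9]
grip_width: 0.091
```

drive_tool --targets '[[[0, 0, 0.001, 0, 0, 0], [0, 0, 0.0015, 0, 0, 0]]]'

```text
time_s: 13.2
position: [0.4857, 0.0562, 0.0496]
ee_rot: [2.043, -2.385, -0.002]
wrist_force: [-3.8, 1.8, -0.6]
grip_width: 0.09
```

drive_tool --targets '[[[0, 0.0005, 0.001, 0, 0, 0], [0, 0.0005, 0.0015, 0, 0, 0]]]'

```text
time_s: 13.45
position: [0.4858, 0.0562, 0.0484]
ee_rot: [2.043, -2.386, -0.001]
wrist_force: [-3.6, 3.1, -1.0]
grip_width: 0.091
```

drive_tool --targets '[[[0, 0, 0.001, 0, 0, 0], [0, 0, 0.0015, 0, 0, 0]]]'

```text
time_s: 13.7
position: [0.4858, 0.0562, 0.0469]
ee_rot: [2.043, -2.386, -0.001]
wrist_force: [-5.5, 3.3, 0.7]
grip_width: 0.087
```

drive_tool --targets '[[[0, 0.0005, 0.001, 0, 0, 0], [0, 0.001, 0.0015, 0, 0, 0]]]'

```text
time_s: 13.95
position: [0.4858, 0.0562, 0.0467]
ee_rot: [-2.043, 2.386, -0.002]
wrist_force: [-5.2, 2.4, 5.7]
grip_width: 0.091
```

drive_tool --targets '[[[0, 0, 0.001, 0, 0, 0], [0, 0, 0.0015, 0, 0, 0]]]'

```text
time_s: 14.2
position: [0.4859, 0.0562, 0.0464]
ee_rot: [2.044, -2.386, 0.0]
wrist_force: [-9.5, 3.0, 14.4]
grip_width: 0.091
```

Run:
```python
from h import *
st(); shot('side','s5')
```

```text
t 14.2 enc [-49.0869  86.2019  46.4018] F enc [-9.8267  1.4403 14.36  ] rotto [-0.0001 -0.0001  0.0008] g 0.09092754419604462 q [-0.0925  0.1216  2.1486 -0.0004  0.8712  1.6328]
```

View pics/s5.png

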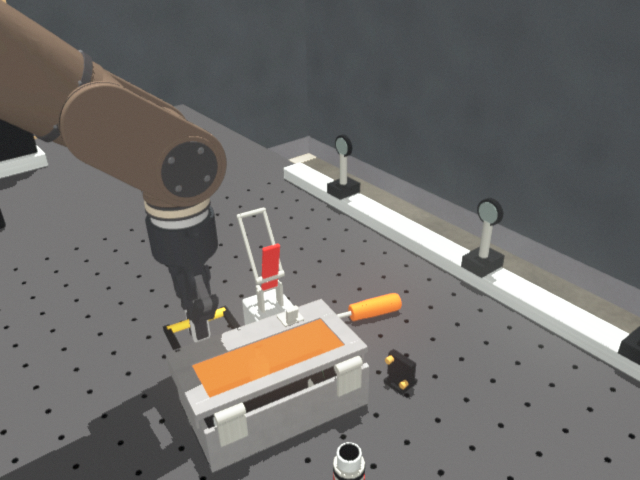

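Contact: Fz went from about 0 to +14 N at z≈46.5 mm, so the hatch is on the rest at about −0.057 rad. I'll ease off to near zero and release.

drive_tool --targets '[[[0, 0.0015, -0.0018, 0, 0, 0], [0, 0.0015, -0.0018, 0, 0, 0]]]'

```text
time_s: 14.5
position: [0.4858, 0.0562, 0.047]
ee_rot: [-2.04, 2.383, -0.007]
wrist_force: [2.2, 2.1, 0.3]
grip_width: 0.093
```

drive_tool --targets '[[[0, 0, 0, 0, 0, 0], [0, 0, 0, 0, 0, 0], [0, 0, 0, 0, 0, 0]]]' --grip -0.35

```text
time_s: 14.88
position: [0.4835, 0.0563, 0.0456]
ee_rot: [2.043, -2.386, 0.0]
wrist_force: [0.3, 0.4, -0.8]
grip_width: 0.326
```

drive_tool --targets '[[[0, 0, -0.02, 0, 0, 0], [0, 0, -0.06, 0, 0, 0], [0, 0, -0.12, 0, 0, 0], [0, 0, -0.16, 0, 0, 0], [0, 0, -0.19, 0, 0, 0], [0, 0, -0.19, 0, 0, 0]]]'

```text
time_s: 15.62
position: [0.4851, 0.0563, 0.2387]
ee_rot: [-2.041, 2.383, -0.007]
wrist_force: [1.1, -0.6, -0.3]
grip_width: 0.326
```

Run:
```python
from h import *
st(); shot('side','s6');shot('top','t6')
p=cv2.imread('pics/s6.png')[180:420,130:400]
cv2.imwrite('pics/s6z.png',cv2.resize(p,None,fx=2.4,fy=2.4,interpolation=cv2.INTER_CUBIC))
```

```text
t 15.625 enc [-49.9041  86.1687 238.738 ] F enc [ 1.1532 -0.4017 -0.2921] rotto [-0.002   0.0001  0.0007] g 0.3262782047213234 q [-0.0925 -0.1451  2.0191 -0.0002  1.2612  1.6329]
```

View pics/s6z.png

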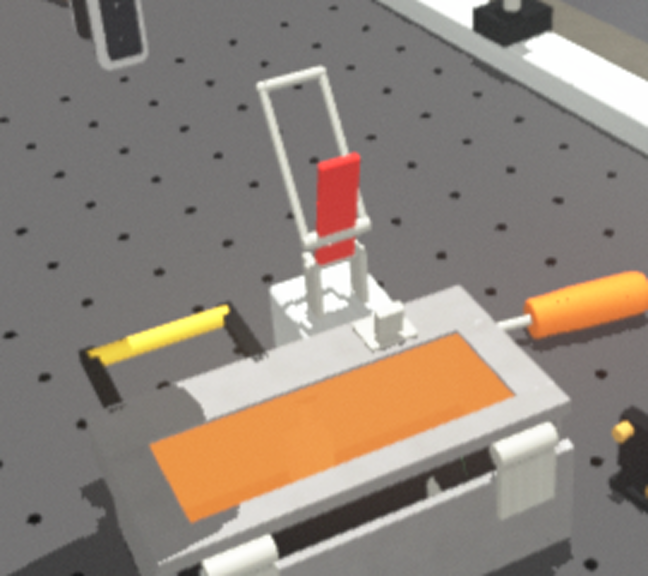

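View pics/t6.png

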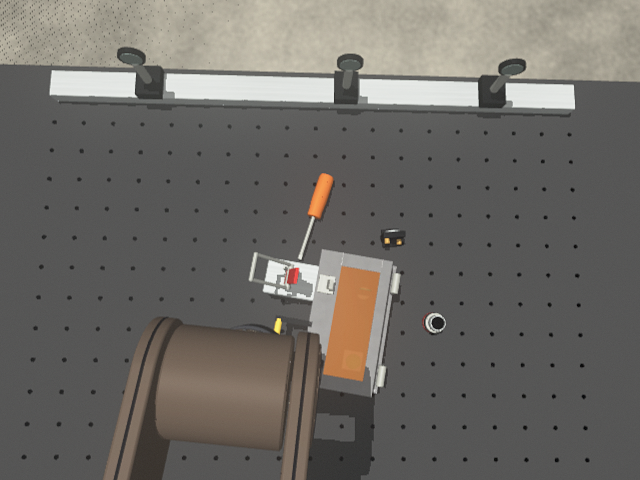

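Run:
```python
from h import *
to((50,148,235)); to((50,148,168))
p=eyes.read_camera('side'); q=eyes.read_camera('top')
def pr(p,X): c_=p['mtx']@(p['R']@w(X)+p['t']); return c_[:2]/c_[2]
for a in [0,.15]:
    A=np.radians(110)-a; h=np.array([85+20*np.cos(A),84+20*np.sin(A)]); B=np.radians(65)-a; b=h+85*np.array([np.cos(B),np.sin(B)]); t=[85+74*np.cos(A),84+74*np.sin(A)]
    print(a,b,t,pr(p,(50,*b)),pr(q,(50,*b)),pr(p,(50,*t)),pr(q,(50,*t)))
th=-.057; print(pr(p,(50,-80+96*np.cos(th),74+96*np.sin(th)+18)),pr(q,(50,-80+96*np.cos(th),74+96*np.sin(th)+18)))
```

```text
shift [-0.0618 -0.1021 -0.0003]
shift [-0.0618 -0.1022  0.0667]
0 [114.0821 179.83  ] [np.float64(59.69050939390051), np.float64(153.53725393815722)] [254.7804 212.5238] [261.787  267.9171] [274.6439 250.4159] [302.8727 276.4004]
0.15 [128.0762 174.408 ] [np.float64(70.36622505725552), np.float64(156.53862854317762)] [250.6812 211.7351] [251.7549 266.4645] [270.7366 244.2674] [295.1112 274.9045]
[293.439 314.12 ] [332.2128 284.5078]
```

drive_tool --targets '[[[-0.035, -0.05, -0.01, 0, 0, 0], [-0.07, -0.102, -0.005, 0, 0, 0], [-0.07, -0.102, 0.0, 0, 0, 0], [-0.07, -0.102, 0.04, 0, 0, 0], [-0.07, -0.102, 0.07, 0, 0, 0], [-0.07, -0.102, 0.07, 0, 0, 0]]]' --grip -1

```text
time_s: 16.58
position: [0.5915, 0.1096, 0.1612]
ee_rot: [2.038, -2.381, -0.009]
wrist_force: [-1.0, -0.1, -0.0]
grip_width: 0.003
```

Run:
```python
from h import *
st(); shot('side','s7')
p=cv2.imread('pics/s7.png')[80:380,130:430]
cv2.imwrite('pics/s7z.png',cv2.resize(p,None,fx=2,fy=2,interpolation=cv2.INTER_CUBIC))
```

```text
t 16.575 enc [ 46.95   155.4351 161.2204] F enc [-0.936  -0.2395 -0.0001] rotto [ 0.0029 -0.0005  0.0006] g 0.0025856085931538794 q [ 0.0148  0.1979  1.8162 -0.0002  1.1369  1.7405]
```

View pics/s7z.png

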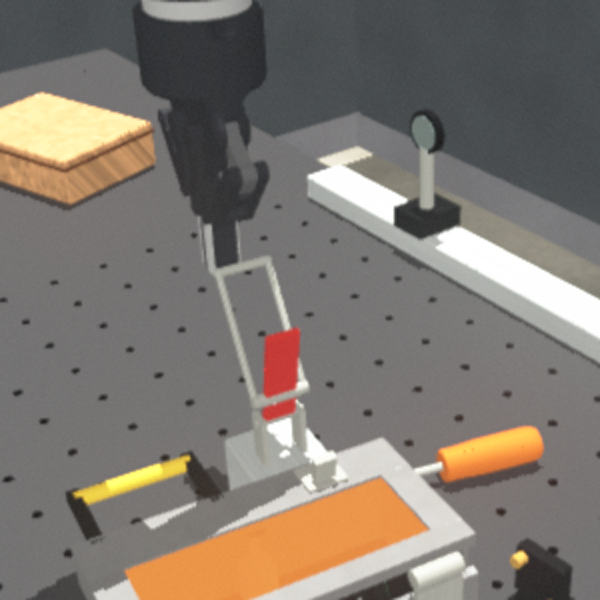

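drive_tool --targets '[[[0.01, 0, -0.003, 0, 0, 0], [0.018, 0, -0.003, 0, 0, 0], [0.024, 0, -0.004, 0, 0, 0], [0.03, 0, -0.005, 0, 0, 0], [0.037, 0, -0.006, 0, 0, 0], [0.044, 0, -0.007, 0, 0, 0], [0.05, 0, -0.008, 0, 0, 0], [0.055, 0, -0.008, 0, 0, 0]]]'

```text
time_s: 17.62
position: [0.5901, 0.0557, 0.1815]
ee_rot: [-2.037, 2.38, -0.01]
wrist_force: [-3.1, 2.7, 18.1]
grip_width: -0.001
```

Run:
```python
from h import *
st(); shot('side','s8')
p=cv2.imread('pics/s8.png')[80:380,130:430]
cv2.imwrite('pics/s8z.png',cv2.resize(p,None,fx=2,fy=2,interpolation=cv2.INTER_CUBIC))
```

```text
t 17.625 enc [ 53.9092 101.9708 181.5334] F enc [-3.5093  2.148  18.0719] rotto [-0.0034  0.0008  0.0006] g -0.00099960800645281 q [-0.0777  0.1466  1.8354  0.0019  1.1487  1.6473]
```

View pics/s8z.png

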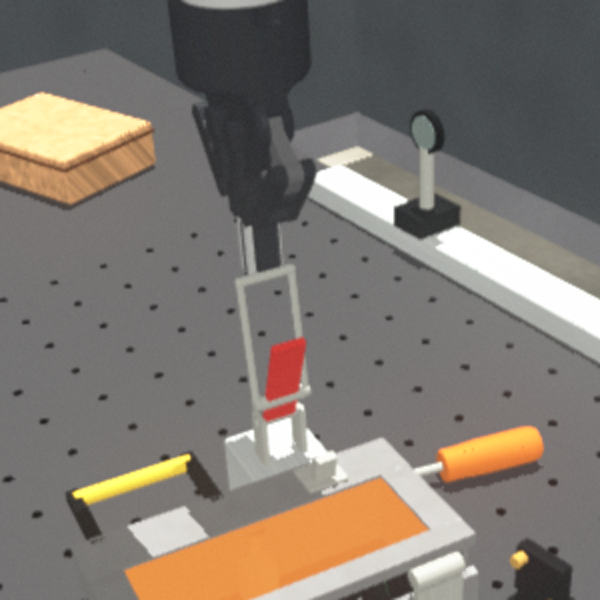

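Run:
```python
from h import *
st(); shot('wrist','w8'); shot('top','t8'); st()
```

```text
t 17.675 enc [ 53.9548 101.3486 181.6147] F enc [-3.7326  1.5048 17.0101] rotto [-0.0034  0.0006  0.0005] g 0.002199800914162383 q [-0.0784  0.1464  1.8355  0.0011  1.149   1.6471]
t 17.775 enc [ 53.8986 101.6482 181.5919] F enc [-3.9179  2.8217 16.3969] rotto [-0.0034  0.0006  0.0005] g -0.0016843907699161484 q [-0.078   0.1465  1.8354  0.0012  1.149   1.6476]
```

View pics/w8.png

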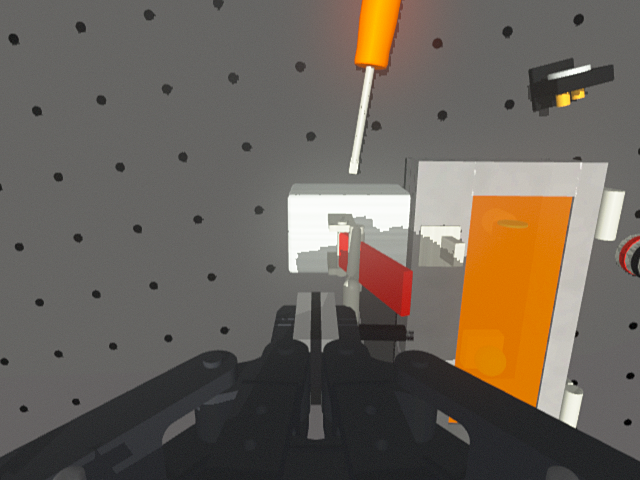

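View pics/t8.png

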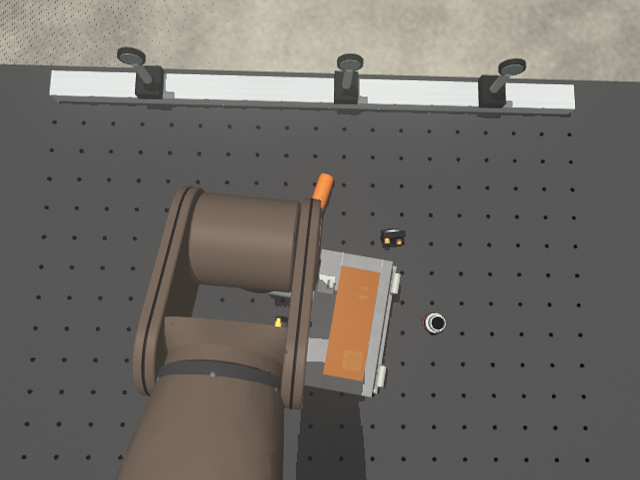

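Run:
```python
from h import *
p=eyes.read_camera('wrist'); s=eyes.read_camera('side')
def pr(p,X): c_=p['mtx']@(p['R']@w(X)+p['t']); return (c_[:2]/c_[2]).round(0)
print('tcp',pr(p,enc(env.observe()['position'])),pr(s,enc(env.observe()['position'])))
for la in (0,):
    A=np.radians(110)-la; h=np.array([85+20*np.cos(A),84+20*np.sin(A)])
    for B in (70,74,78,82,86,90,95,100):
        b=h+85*np.array([np.cos(np.radians(B)),np.sin(np.radians(B))]); print(B,b,[pr(p,(x,*b)) for x in (33,67)],[pr(s,(x,*b)) for x in (33,67)])
t=[85+74*np.cos(A),84+74*np.sin(A)];print(pr(p,(39,*t)),pr(p,(61,*t)))
cv2.imwrite('pics/s9z.png',cv2.resize(cv2.cvtColor(s['image'],cv2.COLOR_RGB2BGR)[190:310,220:320],None,fx=5,fy=5,interpolation=cv2.INTER_CUBIC))
cv2.imwrite('pics/w9z.png',cv2.resize(cv2.cvtColor(p['image'],cv2.COLOR_RGB2BGR)[180:380,250:450],None,fx=3,fy=3,interpolation=cv2.INTER_CUBIC))
```

```text
tcp [313. 316.] [262. 215.]
70 [107.2313 182.6677] [array([299., 366.]), array([298., 285.])] [array([244., 216.]), array([269., 209.])]
74 [101.5888 184.5011] [array([313., 369.]), array([313., 287.])] [array([246., 217.]), array([271., 210.])]
78 [ 95.8321 185.9364] [array([328., 371.]), array([329., 288.])] [array([248., 218.]), array([273., 211.])]
82 [ 89.9893 186.9666] [array([343., 372.]), array([345., 289.])] [array([249., 219.]), array([275., 212.])]
86 [ 84.0889 187.5868] [array([359., 373.]), array([362., 290.])] [array([251., 221.]), array([277., 214.])]
90 [ 78.1596 187.7939] [array([375., 374.]), array([379., 290.])] [array([253., 223.]), array([279., 216.])]
95 [ 70.7514 187.4704] [array([394., 373.]), array([399., 290.])] [array([256., 226.]), array([282., 218.])]
100 [ 63.3995 186.5025] [array([413., 372.]), array([419., 289.])] [array([258., 229.]), array([285., 222.])]
[406. 318.] [409. 273.]
```

View pics/s9z.png

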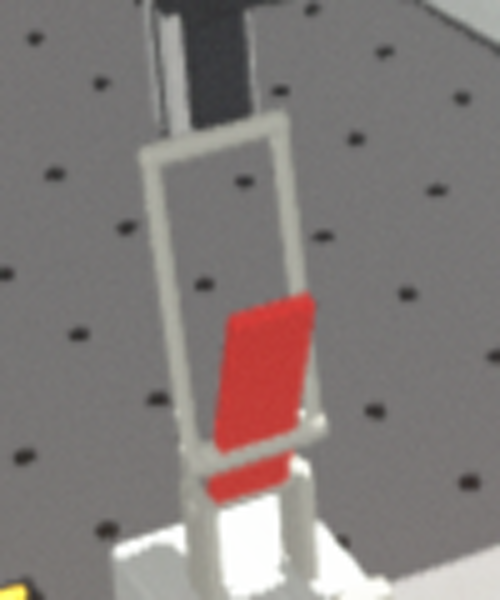

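View pics/w9z.png

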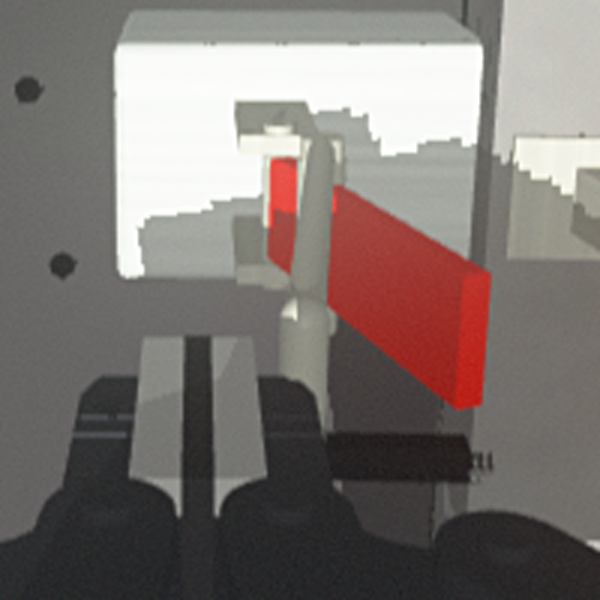

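The bar is at about 85° (y≈87, z≈187), but it is wedged under the step of the finger, which explains the +17 N. I'll raise slightly to unload it.

drive_tool --targets '[[[0, 0, -0.003, 0, 0, 0], [0, 0, -0.006, 0, 0, 0], [0, 0, -0.006, 0, 0, 0]]]'

```text
time_s: 18.25
position: [0.588, 0.0552, 0.1822]
ee_rot: [-2.041, 2.384, -0.006]
wrist_force: [0.4, 1.0, 6.8]
grip_width: 0.004
```

Run:
```python
from h import *
st(); p=shot('wrist','w10')
cv2.imwrite('pics/w10z.png',cv2.resize(cv2.cvtColor(p['image'],cv2.COLOR_RGB2BGR)[180:380,250:450],None,fx=3,fy=3,interpolation=cv2.INTER_CUBIC))
```

```text
t 18.25 enc [ 51.9824 101.1375 182.155 ] F enc [0.2703 1.0431 6.787 ] rotto [-0.0016  0.0001  0.0006] g 0.003583397050410453 q [-0.0781  0.1447  1.8363 -0.      1.1555  1.6476]
```

View pics/w10z.png

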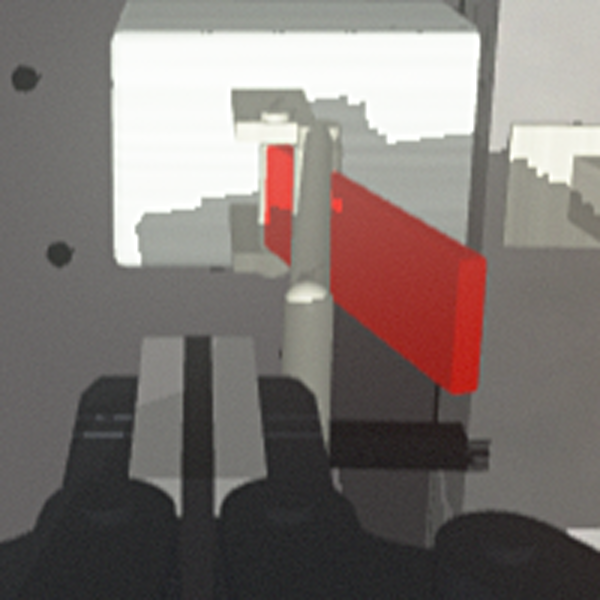

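drive_tool --targets '[[[0, 0, -0.003, 0, 0, 0], [0.003, 0, -0.005, 0, 0, 0], [0.007, 0, -0.006, 0, 0, 0], [0.011, 0, -0.006, 0, 0, 0], [0.015, 0, -0.006, 0, 0, 0], [0.018, 0, -0.006, 0, 0, 0]]]'

```text
time_s: 19.05
position: [0.5836, 0.0375, 0.1856]
ee_rot: [2.043, -2.386, -0.0]
wrist_force: [0.2, 0.2, -0.3]
grip_width: 0.001
```

Run:
```python
from h import *
st(); p=shot('wrist','w11')
cv2.imwrite('pics/w11z.png',cv2.resize(cv2.cvtColor(p['image'],cv2.COLOR_RGB2BGR)[180:380,250:450],None,fx=3,fy=3,interpolation=cv2.INTER_CUBIC))
```

```text
t 19.05 enc [ 50.4108  82.9688 185.5585] F enc [ 0.112   0.2669 -0.2547] rotto [ 0.0001 -0.      0.0006] g 0.0005152965952220041 q [-0.1092  0.1316  1.8444 -0.      1.166   1.6164]
```

View pics/w11z.png

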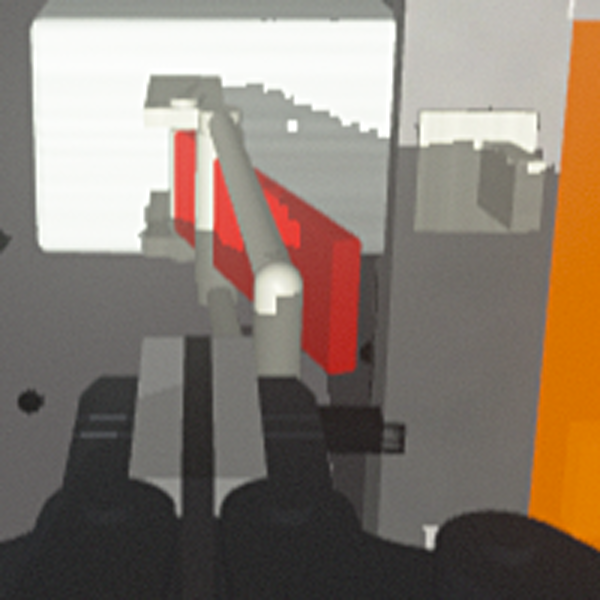

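drive_tool --targets '[[[0.005, 0, 0, 0, 0, 0], [0.01, 0, 0, 0, 0, 0], [0.012, 0, 0, 0, 0, 0], [0.012, 0, 0, 0, 0, 0], [0.012, 0, 0, 0, 0, 0]]]'

```text
time_s: 19.73
position: [0.582, 0.026, 0.1858]
ee_rot: [-2.043, 2.386, 0.0]
wrist_force: [-0.4, 0.5, -0.3]
grip_width: 0.001
```

Run:
```python
from h import *
st(); p=shot('wrist','w12'); s=shot('side','s12')
a=cv2.imread('pics/s12.png')[130:380,180:430]
cv2.imwrite('pics/s12z.png',cv2.resize(a,None,fx=2.4,fy=2.4,interpolation=cv2.INTER_CUBIC))
```

```text
t 19.725 enc [ 50.5548  71.3817 185.761 ] F enc [-0.4592  0.4142 -0.2727] rotto [-0.      0.      0.0007] g 0.0013236908053628968 q [-0.1294  0.1262  1.85    0.0001  1.1653  1.5959]
```

View pics/s12z.png

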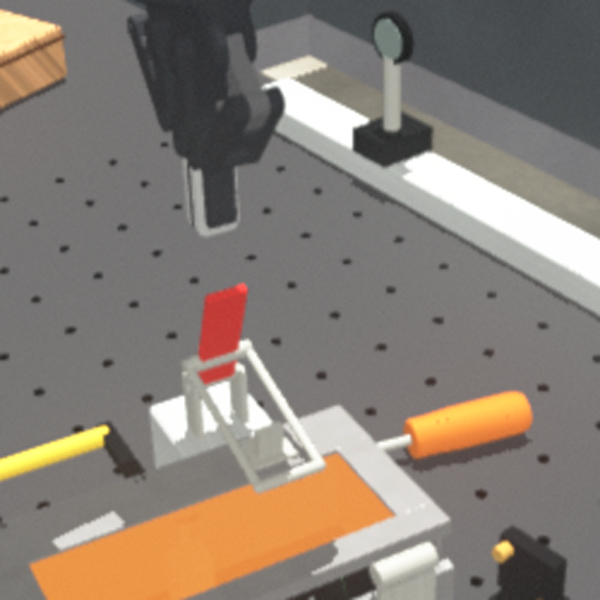

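View pics/w12.png

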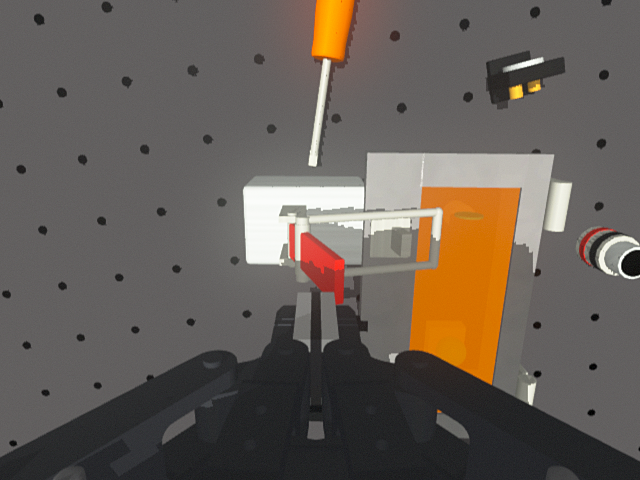

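The bail lies over the keeper, with its cross bar on the hinge side. Next I'll compute the lever push path.

Run:
```python
from h import *
V=np.array([(9,0),(14.5,9),(14.5,50),(-9,0)])
for ph in [110,105,100,95,90,85,80,75,70,65,60,55,50,45,40,35,30,25,20,15,10,5,0,-5,-10,-15,-18]:
    a=np.radians(ph); d=np.array([np.cos(a),np.sin(a)]); n=np.array([-d[1],d[0]])
    C=np.array([85,84])+54*d+2.5*n
    zt=min(C[1],138)
    t=np.array([C[0]-9*min(1,max(0,(ph+20)/60)),zt])
    # only finger part within the lever length matters; shift along n until clear
    for _ in range(40):
        m=1e9
        P=(V+t); 
        from numpy import interp
        seg=np.vstack([np.linspace(P[i],P[j],60) for i,j in((0,1),(1,2),(0,3))])
        r=(seg-[85,84])@d; sd=(seg-[85,84])@n-2.5; ok=(r<74); m=sd[ok].min() if ok.any() else 1
        t=t+ -m*n
    print(ph,t.round(1),'r',((t-[85,84])@d).round(0))
to((50,30,188)); to((50,34,140))
```

```text
110 [ 43.  129.4] r 57.0
105 [ 49.1 132.7] r 56.0
100 [ 55.3 135.2] r 56.0
95 [ 61.6 136.9] r 55.0
90 [ 68. 138.] r 54.0
85 [ 73.5 138.4] r 53.0
80 [ 79.1 138.3] r 52.0
75 [ 84.7 137.6] r 52.0
70 [ 90.2 136.3] r 51.0
65 [ 95.5 134.5] r 50.0
60 [100.6 132.1] r 50.0
55 [104.9 129.7] r 49.0
50 [108.8 127. ] r 48.0
45 [112.4 124. ] r 48.0
40 [115.8 120.6] r 47.0
35 [119.3 117.4] r 47.0
30 [122.6 113.8] r 48.0
25 [125.7 109.9] r 48.0
20 [128.5 105.8] r 48.0
15 [131.  101.3] r 49.0
10 [133.1  96.6] r 50.0
5 [134.8  91.7] r 50.0
0 [136.   86.5] r 51.0
-5 [136.8  82.8] r 52.0
-10 [137.4  78.9] r 53.0
-15 [137.7  74.9] r 53.0
-18 [137.7  72.4] r 54.0
shift [ 0.0415  0.0006 -0.0022]
shift [0.0375 0.0006 0.0458]
```

drive_tool --targets '[[[0.02, 0, -0.006, 0, 0, 0], [0.042, 0, -0.002, 0, 0, 0], [0.042, 0, 0.0, 0, 0, 0], [0.04, 0, 0.025, 0, 0, 0], [0.038, 0, 0.05, 0, 0, 0], [0.038, 0, 0.05, 0, 0, 0]]]'

```text
time_s: 20.58
position: [0.5744, -0.0111, 0.1335]
ee_rot: [2.041, -2.384, -0.007]
wrist_force: [0.5, -0.1, 0.3]
grip_width: 0.001
```

Run:
```python
from h import *
st(); p=shot('wrist','w13'); s=shot('side','s13')
a=cv2.imread('pics/s13.png')[130:380,180:430]
cv2.imwrite('pics/s13z.png',cv2.resize(a,None,fx=2.4,fy=2.4,interpolation=cv2.INTER_CUBIC))
```

```text
t 20.575 enc [ 48.8516  33.492  133.5011] F enc [ 0.553  -0.0439  0.3048] rotto [0.0017 0.0001 0.0007] g 0.0006507917225545935 q [-0.196   0.1706  1.9033  0.0001  1.0729  1.5292]
```

View pics/s13z.png

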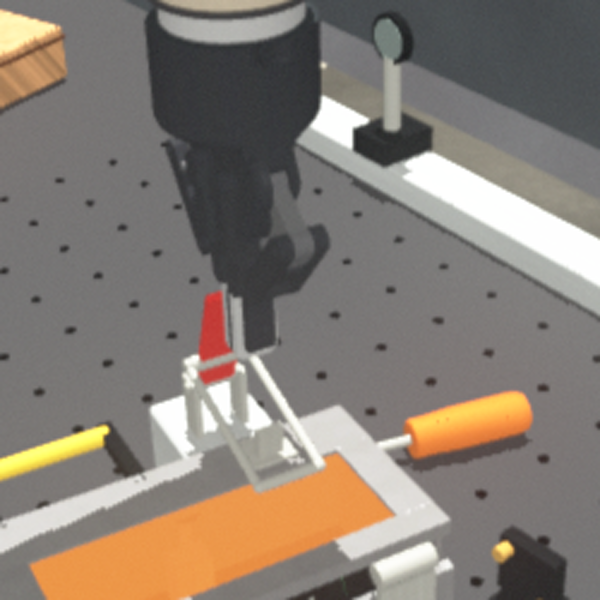

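View pics/w13.png

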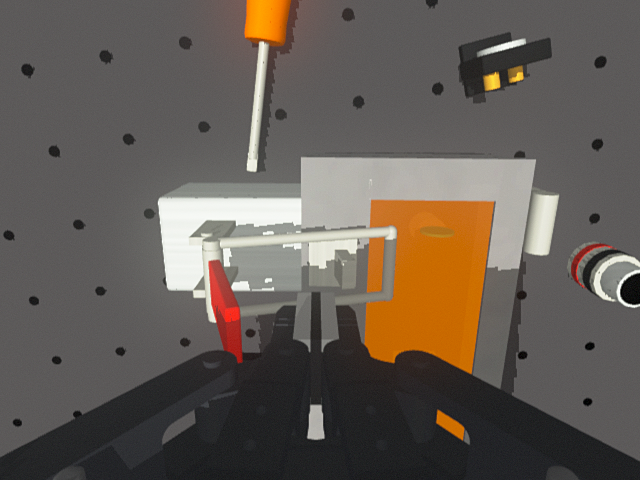

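drive_tool --targets '[[[-0.007, -0.001, 0.001, 0, 0, 0], [-0.015, -0.001, 0.001, 0, 0, 0], [-0.021, -0.001, 0.0, 0, 0, 0], [-0.028, -0.001, -0.002, 0, 0, 0], [-0.034, -0.001, -0.003, 0, 0, 0], [-0.04, -0.001, -0.003, 0, 0, 0], [-0.045, -0.001, -0.003, 0, 0, 0], [-0.051, -0.001, -0.003, 0, 0, 0]]]'

```text
time_s: 21.68
position: [0.5846, 0.039, 0.1384]
ee_rot: [2.043, -2.386, -0.001]
wrist_force: [-0.0, -1.6, -0.1]
grip_width: 0.0
```

Run:
```python
from h import *
st()
```

```text
t 21.675 enc [ 51.1418  84.5676 138.371 ] F enc [ 0.2252 -1.6348 -0.0583] rotto [ 0.0003 -0.0001  0.0006] g 0.000476465042601273 q [-0.1065  0.1866  1.8749 -0.0002  1.0812  1.6191]
```

Tracking well, with the lever at about 75°. Now on to about 40°.

drive_tool --targets '[[[-0.0055, 0, 0.001, 0, 0, 0], [-0.011, 0, 0.003, 0, 0, 0], [-0.016, 0, 0.005, 0, 0, 0], [-0.02, 0, 0.008, 0, 0, 0], [-0.024, 0, 0.011, 0, 0, 0], [-0.028, 0, 0.014, 0, 0, 0], [-0.031, 0, 0.0175, 0, 0, 0]]]'

```text
time_s: 22.55
position: [0.5902, 0.0696, 0.1218]
ee_rot: [-2.043, 2.386, -0.001]
wrist_force: [-1.3, -0.2, 4.7]
grip_width: 0.001
```

Run:
```python
from h import *
st(); p=shot('wrist','w14'); s=shot('side','s14')
a=cv2.imread('pics/s14.png')[130:380,180:430]
cv2.imwrite('pics/s14z.png',cv2.resize(a,None,fx=2.4,fy=2.4,interpolation=cv2.INTER_CUBIC))
```

```text
t 22.55 enc [ 51.8938 115.7019 121.8019] F enc [-1.211  -0.4087  4.6796] rotto [-0.0004  0.0001  0.0007] g 0.0005034185563167157 q [-0.0533  0.2233  1.8652  0.0002  1.052   1.672 ]
```

View pics/s14z.png

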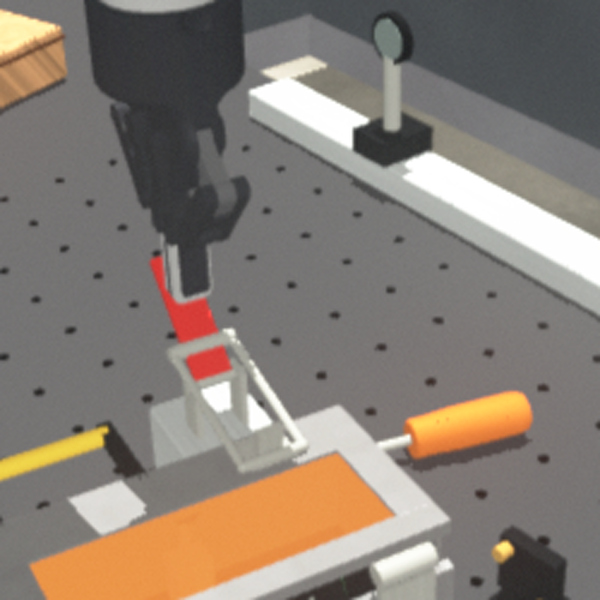

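View pics/w14.png

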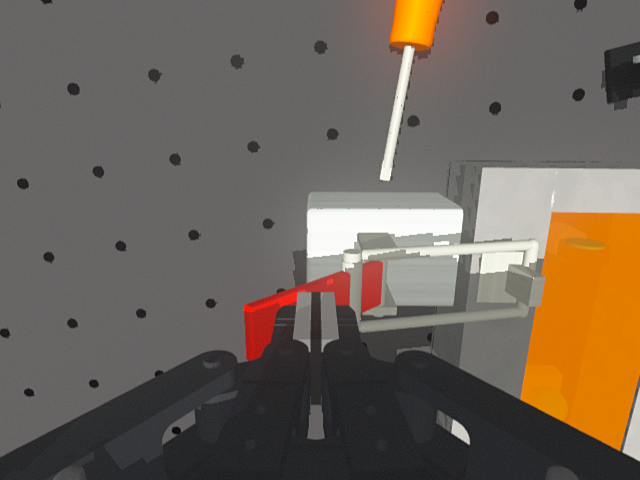

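The cross bar now sits against the hinge side of the keeper. Pressing on.

drive_tool --targets '[[[-0.0035, 0, 0.004, 0, 0, 0], [-0.007, 0, 0.0075, 0, 0, 0], [-0.01, 0, 0.0115, 0, 0, 0], [-0.013, 0, 0.0155, 0, 0, 0], [-0.0155, 0, 0.02, 0, 0, 0], [-0.0175, 0, 0.025, 0, 0, 0]]]'

```text
time_s: 23.4
position: [0.5921, 0.0869, 0.0955]
ee_rot: [2.043, -2.386, -0.001]
wrist_force: [-0.2, -2.1, 2.2]
grip_width: 0.0
```

Run:
```python
from h import *
st(); s=shot('side','s15')
a=cv2.imread('pics/s15.png')[130:380,180:430]
cv2.imwrite('pics/s15z.png',cv2.resize(a,None,fx=2.4,fy=2.4,interpolation=cv2.INTER_CUBIC))
```

```text
t 23.4 enc [ 51.0316 133.0652  95.5253] F enc [ 0.107  -2.1216  2.2429] rotto [0.0003 0.0001 0.0006] g 0.00037994868175122927 q [-0.0239  0.2668  1.8666  0.0005  1.0091  1.7014]
```

View pics/s15z.png

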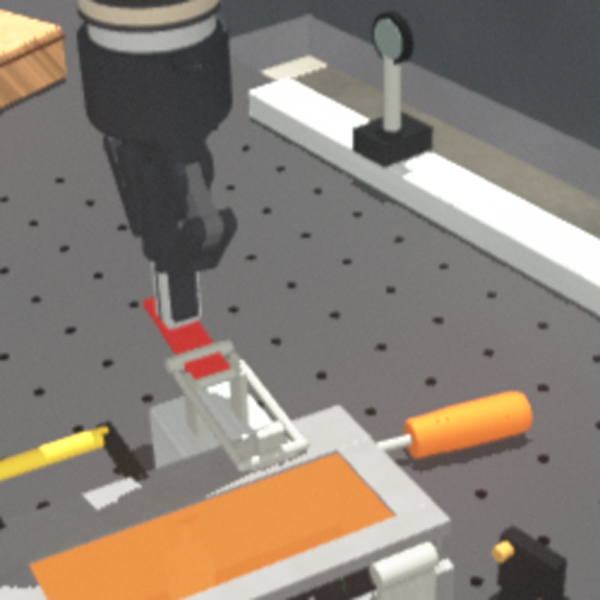

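drive_tool --targets '[[[-0.0015, 0, 0.004, 0, 0, 0], [-0.003, 0, 0.008, 0, 0, 0], [-0.0035, 0, 0.011, 0, 0, 0], [-0.004, 0, 0.014, 0, 0, 0]]]'

```text
time_s: 23.95
position: [0.5927, 0.0909, 0.0817]
ee_rot: [2.043, -2.386, -0.001]
wrist_force: [-0.5, 0.2, -0.2]
grip_width: 0.003
```

drive_tool --targets '[[[0, 0, 0.003, 0, 0, 0], [0, 0, 0.006, 0, 0, 0], [0, 0, 0.007, 0, 0, 0], [0, 0, 0.008, 0, 0, 0]]]'

```text
time_s: 24.45
position: [0.593, 0.0905, 0.0746]
ee_rot: [2.043, -2.386, -0.0]
wrist_force: [-1.8, -0.4, 3.7]
grip_width: 0.0
```

Run:
```python
from h import *
st(); s=shot('side','s16')
a=cv2.imread('pics/s16.png')[130:380,180:430]
cv2.imwrite('pics/s16z.png',cv2.resize(a,None,fx=2.4,fy=2.4,interpolation=cv2.INTER_CUBIC))
```

```text
t 24.45 enc [ 51.3576 136.8074  74.5549] F enc [-1.6934 -0.6573  3.7404] rotto [ 0.0001 -0.      0.0007] g 0.00021939181995830944 q [-0.0175  0.2984  1.8715 -0.0001  0.9721  1.7079]
```

View pics/s16z.png

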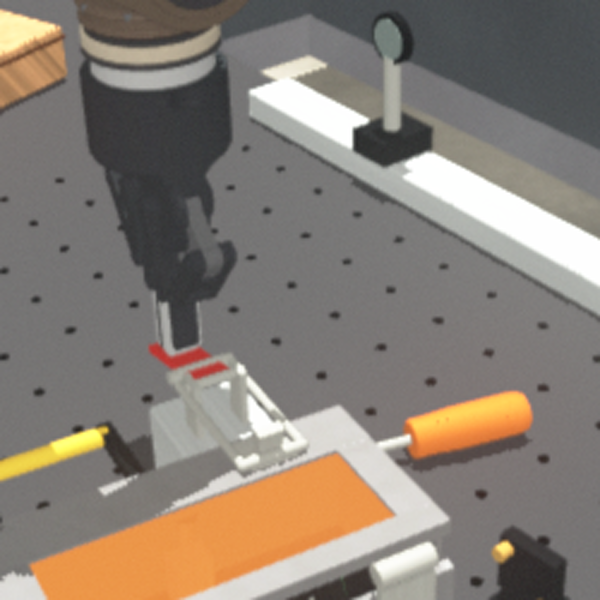

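drive_tool --targets '[[[0, 0, 0.001, 0, 0, 0], [0, 0, 0.002, 0, 0, 0], [0, 0, 0.002, 0, 0, 0]]]'

```text
time_s: 24.88
position: [0.5932, 0.0905, 0.0743]
ee_rot: [2.043, -2.386, -0.0]
wrist_force: [-4.8, -0.5, 9.4]
grip_width: 0.001
```

The stop is firm at z=74.3 mm, as expected for home. Retreating.

drive_tool --targets '[[[0, 0, -0.01, 0, 0, 0], [0, 0, -0.06, 0, 0, 0], [-0.02, 0, -0.12, 0, 0, 0], [-0.07, 0, -0.17, 0, 0, 0], [-0.12, 0, -0.18, 0, 0, 0], [-0.15, 0, -0.18, 0, 0, 0], [-0.15, 0, -0.18, 0, 0, 0]]]'

```text
time_s: 25.75
position: [0.616, 0.2407, 0.2524]
ee_rot: [-2.046, 2.383, -0.0]
wrist_force: [-0.7, 0.9, -0.7]
grip_width: -0.0
```

Run:
```python
from h import *
st(); p=shot('top','t17'); s=shot('side','s17')
def pr(p,X): c_=p['mtx']@(p['R']@w(X)+p['t']); return (c_[:2]/c_[2]).round(0)
for ph in (0,-15): 
  t=(50,85+74*np.cos(np.radians(ph)),84+74*np.sin(np.radians(ph))); print(ph,pr(p,t),pr(s,t))
b=(50,-80+93.5,72.5); print('nook',pr(p,b),pr(s,b))
a=cv2.imread('pics/s17.png')[180:380,160:410]
cv2.imwrite('pics/s17z.png',cv2.resize(a,None,fx=3,fy=3,interpolation=cv2.INTER_CUBIC))
a=cv2.imread('pics/t17.png')[160:410,230:450]
cv2.imwrite('pics/t17z.png',cv2.resize(a,None,fx=2.4,fy=2.4,interpolation=cv2.INTER_CUBIC))
```

```text
t 25.75 enc [ 50.6928 288.7968 252.375 ] F enc [-0.8347  0.78   -0.7447] rotto [-0.0002  0.0002  0.0017] g -0.0001325091819672453 q [0.2193 0.2416 1.5922 0.0002 1.3068 1.9416]
0 [238. 268.] [247. 260.]
-15 [242. 270.] [249. 272.]
nook [333. 285.] [295. 324.]
```

View pics/s17z.png

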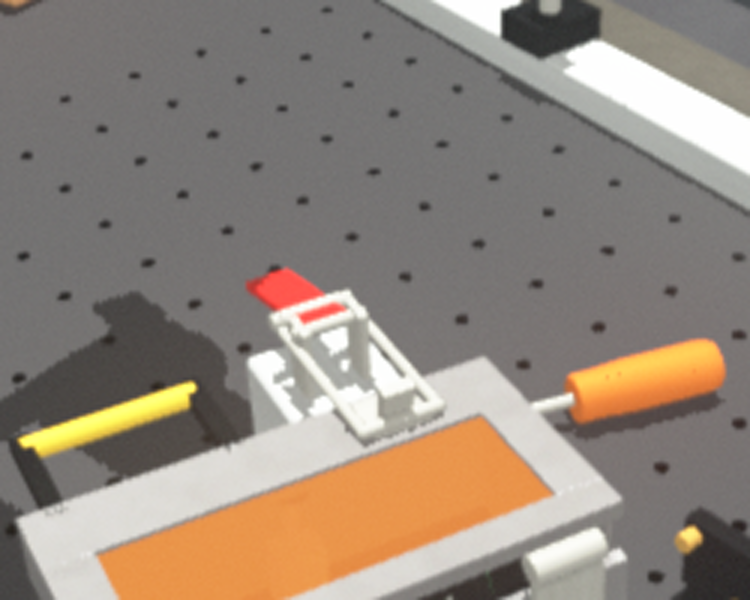

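View pics/t17z.png

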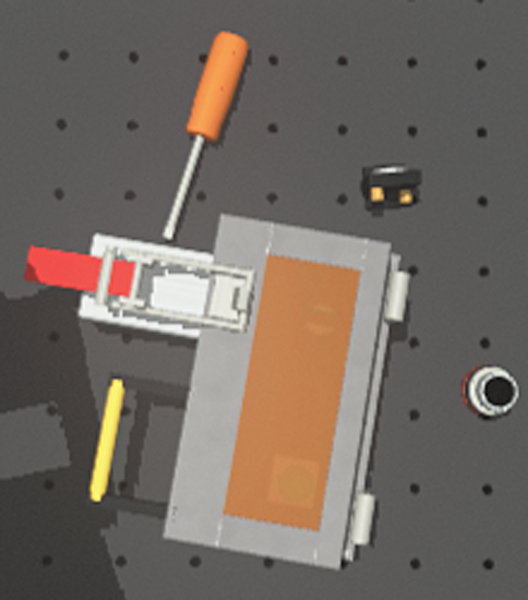

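Lever tip is at side (249,272) and top (242,270), matching the −15° home prediction. The bail is hooked round the keeper and the bystanders have not moved. Handing in.

```bash
python3 -c "
from plant import env
print(env.job_done(), env.observe()['time_s'])"
```

```text
the job is handed in; nothing more can be done
the job is handed in; nothing more can be done
```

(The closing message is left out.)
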